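# Power up the audio test rig from the rack switch panel

## Task

Power up the audio test rig from the switch panel in the flight case, in the order that spares the loudspeakers a thump: the wide master rocker at the left end first, then the player (second of the six narrow rockers, counted from the left as the robot faces the case), then the mixer (fourth), and the power amplifier (sixth) last. Switch each on with a light fingertip press on its far half until it tips over and stays down. Leave the other rockers as they are, and do not pick up or disturb the things lying on the case and standing behind it.

Things in the scene. Friction and masses are not known exactly. Their poses are not given: they have to be found in the camera images.
- case: Black flight case, open top, 152 mm deep (its x), 505 long (its y), screwed to the bench. Origin: centre of its underside; x away from the robot, y to the left, z up. Three rack panels lie level in its top, each 44 mm deep, 483 long, 120 mm above the bench, inside a 9 mm wide edging 4 mm higher. The near and far ones are blank; the middle one has the switches.
- switch_panel (a point): Centre of the middle panel's surface, 120 mm above the bench, axes as the case's. On it, in one row along y through this point, stand seven black rockers: the wide master (30 mm) at y = 185 mm, then, after a gap, six narrow ones (20 mm wide) at y = 115, 60, 5, -50, -105, -160 mm. Bezels stand 2.5 mm above the panel. At the start rocker 1 of the six is on, all others off.
- master_hinge (a point): Middle of the master's hinge line, 5 mm above the panel (125 mm above the bench); all rockers are alike here. Each is 26 mm long in x, hinged across its middle, a shallow V seen from the side. Off: far half (+x) raised by 0.4 rad, tip 10 mm above the panel; near half level. On: far half level, 5 mm above the panel; near half raised. Pushed past half way (2 mm, about 3 N) it snaps over and stays.
- master_far (a point): Spot to press on the master rocker, 185 mm to the left (+y) of the case's centre line; the wide one, alone at the left end: on the top of its far half, 10.5 mm from its hinge line; moves with the rocker: 4 mm above the hinge line when off, level with it (125 mm above the bench) when on. Pressed on, the switch sinks about 1 mm per 8 N.
- ch2_far (a point): Spot to press on rocker 2 of the six (player), 60 mm to the left (+y) of centre: on the top of its far half, 10.5 mm from its hinge line; moves with the rocker: 4 mm above the hinge line when off, level with it (125 mm above the bench) when on. Pressed on, the switch sinks about 1 mm per 8 N.
- ch4_far (a point): Spot to press on rocker 4 of the six (mixer), 50 mm to the right (-y) of centre: on the top of its far half, 10.5 mm from its hinge line; moves with the rocker: 4 mm above the hinge line when off, level with it (125 mm above the bench) when on. Pressed on, the switch sinks about 1 mm per 8 N.
- ch6_far (a point): Spot to press on rocker 6 of the six (power amplifier), 160 mm to the right (-y) of centre, the last at the right end: on the top of its far half, 10.5 mm from its hinge line; moves with the rocker: 4 mm above the hinge line when off, level with it (125 mm above the bench) when on. Pressed on, the switch sinks about 1 mm per 8 N.
- master (a joint): Rocker master: 0 rad off (far half raised), 0.4 rad on (far half level).
- ch1 (a joint): Rocker 1 of the six, counted from the left (+y): 0 rad off (far half raised), 0.4 rad on (far half level).
- ch2 (a joint): Rocker 2 of the six, counted from the left (+y): 0 rad off (far half raised), 0.4 rad on (far half level).
- ch3 (a joint): Rocker 3 of the six, counted from the left (+y): 0 rad off (far half raised), 0.4 rad on (far half level).
- ch4 (a joint): Rocker 4 of the six, counted from the left (+y): 0 rad off (far half raised), 0.4 rad on (far half level).
- ch5 (a joint): Rocker 5 of the six, counted from the left (+y): 0 rad off (far half raised), 0.4 rad on (far half level).
- ch6 (a joint): Rocker 6 of the six, counted from the left (+y): 0 rad off (far half raised), 0.4 rad on (far half level).
- screwdriver: Bench screwdriver, grey square handle 16 mm thick, 162 mm long, lying on the far vent panel along the case; leave alone. Origin under the middle of its length.
- hexset: Folded hex-key set, grey, 26 x 95 x 19 mm, lying on the near vent panel of the case along the case; leave alone. Origin at the centre of its underside.
- battery: Cordless-tool battery pack, 115 x 75 x 63 mm, standing on the bench behind the case; leave alone. Origin at the centre of its underside.
- mug: White mug, 82 mm across, 95 mm high, standing on the bench behind the case; leave alone. Origin at the centre of its underside.

How it is judged:
By the outcome, as a careful person would: the job done as asked, in the order asked, and still so for the second after the job is handed in, with the robot touching nothing.
It also fails if it takes over 38 s, if anything falls off the work surface, if the arm or the gripper's body presses on something with over 40 N, if the wrist force passes 120 N, or if a joint passes its speed limit or range.

## Robot

A 6-joint arm with a two-finger parallel gripper is mounted at the origin on the work surface. World frame = base frame: x ahead of the robot, y to its left, z up, the work surface at z = 0. Lengths are in m, angles in rad, forces in N, time in s.
With the tool pointing down it reaches from about 0.425 to 0.95 m from the base axis. Payload 3.5 kg.
Tool frame: the origin (TCP) lies midway between the tips of the shut fingers; the grasp point (between the pads) lies 19 mm behind it (ctrl.pinch_z is the distance from the TCP to the grasp point, in m); z points along the fingers, y is the line along which they close (so a half turn about z gives the same grasp; the last joint's range is limited). The gripper opens to 85 mm and grips with 20 to 120 N. Pads are 22 mm wide; open, the fingers measure 114 mm over their backs; the gripper's body (76 mm by 85 mm) begins 54 mm behind the grasp point. The pads swing forward as they close: fully open they stand 13 mm farther back than shut.
Start: joints at [-1.376, 0.286, 1.577, -0, 1.279, -0.15], TCP at [0.228, -0.635, 0.193] pointing down, gripper open.
Joint ranges: [-2.77, 2.77], [-0.9, 2.22], [0.21, 2.48], [-1.53, 4.67], [0.24, 2.81], [-2.84, 2.84]. Speed limits (rad/s): [2.79, 2.79, 3.14, 3.14, 3.14, 3.14].

## Interface

Orientations are given as a unit quaternion [x, y, z, w].
In Python, from plant import get_state, viewer, sign_off, ctrl gives the robot as it stands. The module is installed in compiled form; this text tells all that it offers.
- The arm moves only by the shell command python3 -m handwheel 'ROWS' [FORCE]. ROWS is JSON, a list that holds one entry, the list of rows, each a list of 5 numbers: the finger opening in m, from 0 to 0.0854, then the shift along the tool's x, y, z in m, then the turn about the tool's z in degrees. In form: [[[claw, x, y, z, spin], ...]]. A call has 1 to 12 rows; each row shifts and turns the commanded pose from where the row before left it, along the tool's axes as they then stand; what a row does not reach is not made up. A row lasts 1/12 s, in which the tool goes at most 41.7 mm and 7.16 degrees, less where a joint would pass 70% of its speed; a pose out of reach is approached as far as the arm can. A call is refused whole if a number of a shift passes 0.0417 or a number of a turn 7.16, either way. A call with a gripper value outside its range is refused whole. The fingers move at their own pace and stop on an object; FORCE is the grip in N (left out, the last holds). Time passes only in rows, so rows that do not move let the fingers close. It gives the time, the measured TCP pose, the force, the opening and the grip force at its end, in the units of the state.
- get_state(): the state, without advancing time (a new reading comes with each control period).
- viewer.read_camera(name): name is "side" or "top"; returns the picture (384x512x3 uint8, blue, green, red); there is no depth.
- viewer.camera_params(name): a dict with "fov_y" (degrees; the focal length in pixels is half the picture's height over the tangent of half this angle, whatever the lens; pixels are square), "cx", "cy" (the principal point, pixels), "xyz" and "attitude" of the camera in the world. Camera axes: x right, y up, looking along -z (the intrinsics and any distortion apply to the point x, -y, -z); pixel columns grow to the right and rows downward; lengths in m; the calibration is good to about 2 mm. A picture is of the moment at which its call begins. camera_params takes no time and is no camera call.
- sign_off(): hands the job in; it is judged then, once.
Trained networks look in the newest picture that a camera, given by its name, has taken for a name from the list of things; names that differ only in an ending like _2 or _b are one class to them, and where a whole thing is asked for, a point or a joint stands for the part that bears it (a point fixed in the world has none). Each returns a list of dicts, best first, with "confidence" (0 to 1); they miss things now and then, are a little off and sometimes report something else, mostly with a low value. They report only what shows in the picture. A call takes as long as a camera call.
- viewer.look_for(camera, name): "extent" ([left, top, width, height] as shares, 0 to 1, of the picture: columns of its width, rows of its height, round what is visible of it).
- viewer.outline_of(camera, name): "mask" (384x512 bool, what is visible of it) and "extent" ([left, top, width, height] as shares, 0 to 1, of the picture: columns of its width, rows of its height, round what is visible of it).
- viewer.pinpoint(camera, name): "xy" ([column, row] as shares, 0 to 1, of the picture: columns of its width, rows of its height: a listed point, or the origin of a listed thing).
The state is a dict: "time": time; "qpos": joint angles; "dq": joint speeds; "joint_efforts": joint torques, N m; "eef_pos": TCP position; "tcp_rot": TCP orientation; "contact_force": force on the tool from outside, world axes, zero at the start; "wrist_torque": the same for the moment, N m; "opening": opening from 0.0 (shut) to 1.0 (fully open); "finger_force": force on a finger pad.
Only numpy, scipy, OpenCV 4.12 (cv2) and the standard library are available. Lean on these libraries where they do the work, as an engineer would, in place of code of your own. Each camera call takes 0.05 s, during which the arm holds its last target. There are 200 camera calls.

## Working session

There is one attempt and no reset: what is moved stays moved. The work goes in short steps, Python scripts to look and compute and a shell command to move; the robot and the scene stay as the last step left them, time stands still between calls to the robot, and variables do not carry over. Pictures are saved under pics/ and viewed, at most 10 in all, crops included, and the job is handed in when it is done.

```bash
mkdir -p pics; cat > h.py <<'E'
import numpy as np, cv2
from scipy.spatial.transform import Rotation as R
from plant import get_state, viewer, sign_off, ctrl
def ray(cam,xy):
    p=viewer.camera_params(cam); f=192/np.tan(np.radians(p["fov_y"])/2)
    u=xy[0]*512;v=xy[1]*384
    d=np.array([(u-p["cx"])/f,-(v-p["cy"])/f,-1.])
    return np.array(p["xyz"]),R.from_quat(p["attitude"]).apply(d)
def at_z(cam,xy,z):
    o,d=ray(cam,xy); return o+d*(z-o[2])/d[2]
def proj(cam,P):
    p=viewer.camera_params(cam); f=192/np.tan(np.radians(p["fov_y"])/2)
    c=R.from_quat(p["attitude"]).inv().apply(np.array(P)-p["xyz"])
    return p["cx"]+f*c[0]/-c[2], p["cy"]-f*c[1]/-c[2]
E
python3 - <<'E'
from h import *
s=get_state(); print(s["time"],s["eef_pos"],s["tcp_rot"],s["opening"],s["contact_force"])
for c in("top","side"):
    print(viewer.camera_params(c)); cv2.imwrite(f"pics/{c}0.png",viewer.read_camera(c))
Z=dict(switch_panel=.12,master_hinge=.125,master_far=.129,ch2_far=.129,ch4_far=.129,ch6_far=.129,case=0,screwdriver=.12,hexset=.12,battery=0,mug=0)
for n,z in Z.items():
    for c in("top","side"):
        r=viewer.pinpoint(c,n)
        for q in r[:2]: print(n,c,round(q["confidence"],2),np.round(np.array(q["xy"])*[512,384],1),at_z(c,q["xy"],z).round(4))
E
```

```text
0.0 [ 0.22804064 -0.63451785  0.19192229] [ 9.85174986e-01  1.71548322e-01 -2.26477576e-05 -1.19142040e-03] 1.0035410711076431 [ 0.11266564  0.51756313 -0.63697022]
{'fov_y': 54.13914902563428, 'cx': 255.6867445276517, 'cy': 189.61615722925848, 'xyz': array([0.57914721, 0.01552851, 0.76613047]), 'attitude': array([-0.02470489,  0.03580536,  0.71407704, -0.69871426])}
{'fov_y': 55.696083316451364, 'cx': 254.0165502687767, 'cy': 184.57176380974113, 'xyz': array([0.50644935, 0.39494621, 0.60463141]), 'attitude': array([-0.04059369,  0.3234871 ,  0.93562627, -0.13532088])}
switch_panel top 0.67 [296. 255.] [ 0.5212 -0.0614  0.12  ]
switch_panel side 0.74 [230.5 143.4] [ 0.676  -0.0515  0.12  ]
switch_panel side 0.71 [314.  157.7] [ 0.5207 -0.061   0.12  ]
master_hinge top 0.64 [187.4 277.4] [0.4889 0.1225 0.125 ]
master_hinge top 0.28 [191.5 189.9] [0.6359 0.1145 0.125 ]
master_hinge side 0.77 [310.  245.1] [0.4944 0.1186 0.125 ]
master_far top 0.51 [187.8 270.9] [0.5001 0.1211 0.129 ]
master_far side 0.53 [302.6 246.4] [0.5046 0.1262 0.129 ]
ch2_far top 0.64 [258.9 258.6] [0.5176 0.0021
[... 370 characters left out ...]
250.6] [ 0.5195 -0.0695  0.    ]
case side 0.71 [308.7 197.1] [ 0.5149 -0.0624  0.    ]
screwdriver top 0.55 [342.  223.9] [ 0.5722 -0.1423  0.12  ]
screwdriver side 0.74 [294.1 122.4] [ 0.5751 -0.1419  0.12  ]
hexset top 0.91 [211.8 305.3] [0.4411 0.0828 0.12  ]
hexset top 0.68 [294.2 250.5] [ 0.5289 -0.0586  0.12  ]
hexset side 0.59 [343.3 234.7] [0.4487 0.0834 0.12  ]
battery top 0.76 [334.8 155.2] [ 0.7128 -0.1626  0.    ]
battery side 0.97 [230.1 140.8] [ 0.7216 -0.1697  0.    ]
battery side 0.41 [294.5 124.8] [ 0.5893 -0.2668  0.    ]
mug top 0.75 [190.4 191.1] [0.6445 0.136  0.    ]
mug side 0.9 [211.2 265.8] [0.6539 0.1386 0.    ]
mug side 0.32 [314.4 131.6] [ 0.5386 -0.2575  0.    ]
```

View pics/top0.png

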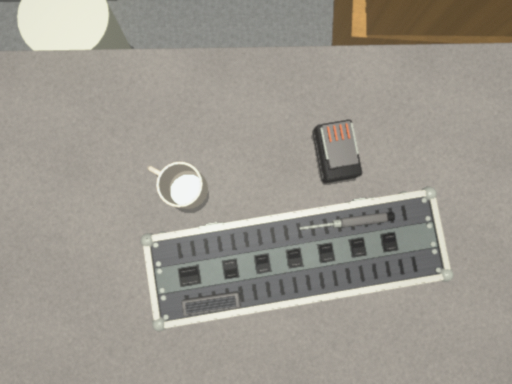

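View pics/side0.png

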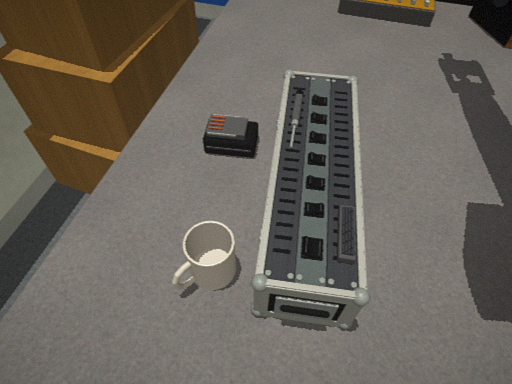

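The top view shows the case turned by about 9°: master at about (189,275), rockers 1–6 from (231,268) to (389,241). The hex set is at (211,304), the screwdriver runs from (300,228) to (393,216), and the mug and battery stand behind. The side view agrees. Next I fit the case pose.

```bash
cat >> h.py <<'E'
def w(p,P):
    c,s=np.cos(p[2]),np.sin(p[2]); return np.array([p[0]+c*P[0]-s*P[1],p[1]+s*P[0]+c*P[1],P[2]])
E
python3 - <<'E'
from h import *
from scipy.optimize import least_squares
M=dict(switch_panel=(0,0,.12),master_hinge=(0,.185,.125),master_far=(.0105,.185,.129),ch2_far=(.0105,.06,.129),ch4_far=(.0105,-.05,.129),ch6_far=(.0105,-.16,.129),case=(0,0,0))
obs=[]
for k in range(2):
  for c in("top","side"):
    viewer.read_camera(c)
    if k==0:cv2.imwrite(f"pics/{c}1.png",viewer.read_camera(c))
    for n in M:
        if n=="case" : continue
        for q in viewer.pinpoint(c,n):
            if q["confidence"]>.4: obs.append((c,n,np.array(q["xy"])*[512,384]))
p0=[.521,-.061,.16]
# keep obs near prediction
for it in range(3):
    o=[x for x in obs if np.hypot(*(np.array(proj(x[0],w(p0,M[x[1]])))-x[2]))<(12,8,6)[it]]
    f=lambda p:np.concatenate([np.array(proj(c,w(p,M[n])))-uv for c,n,uv in o])
    r=least_squares(f,p0,loss="soft_l1"); p0=r.x
print(p0,len(o),len(obs))
for cc in("top","side"):
    s=[x for x in o if x[0]==cc]; g=lambda p:np.concatenate([np.array(proj(c,w(p,M[n])))-uv for c,n,uv in s])
    print(cc,least_squares(g,p0,loss="soft_l1").x,len(s))
for (c,n,uv) in o: print(c,n,(np.array(proj(c,w(p0,M[n])))-uv).round(1))
np.save("p.npy",p0)
ims=[]
for c in("top","side"):
    im=cv2.imread(f"pics/{c}1.png")
    x0,y0,W,H=(140,185,320,150) if c=="top" else (240,60,140,270)
    k=800/W if c=="top" else 590/H
    im=cv2.resize(im[y0:y0+H,x0:x0+W],None,fx=k,fy=k,interpolation=cv2.INTER_CUBIC)
    def d(P,col):
        u,v=proj(c,w(p0,P)); cv2.circle(im,(int((u+.5-x0)*k),int((v+.5-y0)*k)),2,col,-1)
    for P in [(a*.076,b*.2525,.124) for a in(1,-1) for b in(1,-1)]+[(a*.067,b*.2435,.124) for a in(1,-1) for b in(1,-1)]: d(P,(0,0,255))
    for y in(.115,.005,-.105,.185,.06,-.05,-.16): d((0,y,.125),(0,255,0)); d((.0105,y,.129 if y!=.115 else .125),(0,255,255))
    cv2.imwrite(f"pics/{c}ov.png",im)
E
```

```text
[ 0.51550644 -0.06394795  0.12290559] 22 25
top [ 0.51621896 -0.06480662  0.1262369 ] 11
side [ 0.51440101 -0.06180358  0.11931916] 11
top switch_panel [0.6 0.8]
top master_hinge [-1.8  0.2]
top master_far [-4.   0.1]
top ch4_far [-0.   0.2]
top ch6_far [-0.2  1.4]
side switch_panel [ 3.9 -2.8]
side master_hinge [ 2.6 -2.5]
side master_far [-2.4 -1.3]
side ch2_far [-2.6  2.8]
side ch4_far [-1.8 -0.1]
side ch6_far [ 0.1 -1.9]
top switch_panel [0.5 2.8]
top master_hinge [-3.2 -0.5]
top master_far [-0.4 -0.1]
top ch2_far [2.  1.3]
top ch4_far [-0.3 -1.5]
top ch6_far [-0.9 -0.7]
side master_hinge [ 0.1 -0.7]
side master_far [ 2.5 -3.1]
side ch2_far [-3.3  2. ]
side ch4_far [-1.4  1.6]
side ch6_far [ 0.6 -2.9]
```

View pics/topov.png

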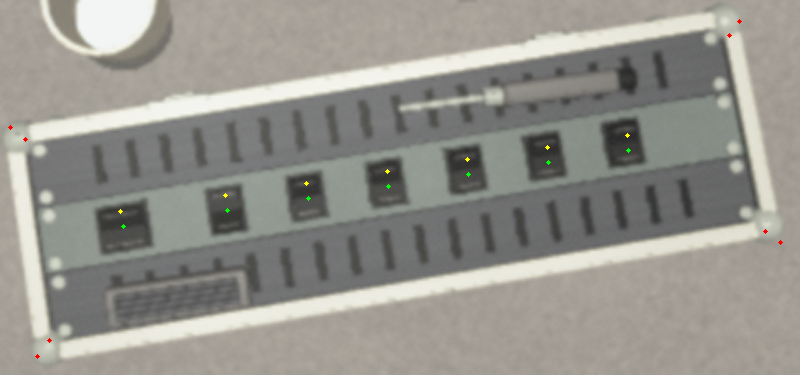

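View pics/sideov.png

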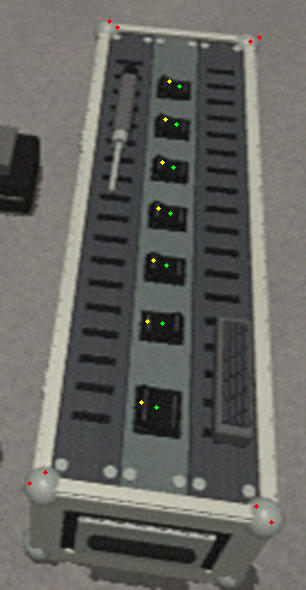

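Overlay: the dots fit the master, but at rocker 6 they sit about 3 px too near (blob centre at (627,142), hinge dot at (628,150)). The yaw is slightly low, so I refine it with the dark rocker blobs.

```bash
python3 - <<'E'
from h import *
from scipy.optimize import least_squares
p=np.load("p.npy"); p[2]=.137
ys=[.185,.115,.06,.005,-.05,-.105,-.16]; O=[]
for c in("top","side"):
    g=cv2.imread(f"pics/{c}1.png").max(2)
    n,l,st,ce=cv2.connectedComponentsWithStats((g<55).astype(np.uint8))
    for y in ys:
        uv=np.array(proj(c,w(p,(0,y,.124))))
        b=[(np.hypot(*(ce[i]-uv)),i) for i in range(1,n) if st[i,4]>60]
        dist,i=min(b)
        print(c,y,st[i],(ce[i]-uv).round(1))
        if dist<7: O.append((c,y,ce[i]))
for cs in(("top",),("side",),("top","side")):
    o=[x for x in O if x[0] in cs]
    f=lambda q:np.concatenate([np.array(proj(c,w(q,(0,y,.124))))-uv for c,y,uv in o])
    r=least_squares(f,p,loss="soft_l1"); print(cs,r.x,np.abs(r.fun).mean())
p=r.x; np.save("p.npy",p)
for n,y in zip(("m","2","4","6"),(.185,.06,-.05,-.16)): print(n,w(p,(.0105,y,.129)),w(p,(.014,y,.129)))
E
```

```text
top 0.185 [382 233  13  17  83] [198.1 -37.2]
top 0.115 [382 233  13  17  83] [156.9 -30.4]
top 0.06 [382 233  13  17  83] [124.6 -25.1]
top 0.005 [382 233  13  17  83] [ 92.6 -19.8]
top -0.05 [382 233  13  17  83] [ 60.6 -14.5]
top -0.105 [382 233  13  17  83] [28.9 -9.3]
top -0.16 [382 233  13  17  83] [-2.8 -4.1]
side 0.185 [301 236  22  25 442] [-1.   1.6]
side 0.115 [304 202  20  16 265] [-0.7  1.6]
side 0.06 [306 175  19  16 227] [-1.3  1.4]
side 0.005 [308 152  18  14 193] [-1.6  1.3]
side -0.05 [309 131  17  13 175] [-1.4  1.4]
side -0.105 [311 112  16  13 154] [-1.4  1.3]
side -0.16 [312  95  15  11 136] [-1.5  1.3]
('top',) [ 0.52232347 -0.0596089   0.13817515] 3.9959867592642695e-07
('side',) [ 0.51719624 -0.06017728  0.14198596] 0.1712371394197985
('top', 'side') [ 0.51756992 -0.06006085  0.14591845] 0.37238462231344904
m [0.50105912 0.12449983 0.129     ] [0.50452192 0.12500873 0.129     ]
2 [0.51923427 0.00082823 0.129     ] [0.52269707 0.00133713 0.129     ]
4 [ 0.5352284  -0.10800278  0.129     ] [ 0.5386912  -0.10749387  0.129     ]
6 [ 0.55122253 -0.21683378  0.129     ] [ 0.55468533 -0.21632488  0.129     ]
```

```bash
python3 - <<'E'
from h import *
from scipy.optimize import least_squares
p=np.array([.5185,-.0605,.140])
ys=[.185,.115,.06,.005,-.05,-.105,-.16]; O=[]
for c in("top","side"):
    im=cv2.imread(f"pics/{c}1.png"); g=im.max(2)
    for y in ys:
        uv=np.array(proj(c,w(p,(0,y,.124))))
        poly=np.array([proj(c,w(p,(a*.0205,y+b*.024,.122))) for a,b in((1,1),(1,-1),(-1,-1),(-1,1))])
        m=cv2.fillPoly(np.zeros_like(g),[poly.round().astype(int)],1)
        med=np.percentile(g[m>0],85); t=0.62*med
        n,l,st,ce=cv2.connectedComponentsWithStats(((g<t)&(m>0)).astype(np.uint8))
        i=1+np.argmax(st[1:,4]); print(c,y,round(t),st[i],(ce[i]-uv).round(1)); O.append((c,y,ce[i]))
for cs in(("top",),("side",),("top","side")):
    o=[x for x in O if x[0] in cs]
    f=lambda q:np.concatenate([np.array(proj(c,w(q,(0,y,.124))))-uv for c,y,uv in o])
    r=least_squares(f,p,loss="soft_l1"); print(cs,r.x,np.abs(r.fun).mean())
p=r.x; np.save("p.npy",p)
for n,y in zip(("m","2","4","6"),(.185,.06,-.05,-.16)): print(n,w(p,(.014,y,.129)))
E
```

```text
top 0.185 94 [179 266  22  20 344] [1.7 0.4]
top 0.115 97 [223 259  16  20 237] [1.7 1. ]
top 0.06 96 [255 254  16  19 230] [1.3 0.1]
top 0.005 95 [287 249  16  19 238] [1.1 0.2]
top -0.05 95 [318 243  17  19 241] [1.  0.2]
top -0.105 91 [349 238  17  19 252] [0.8 0.2]
top -0.16 87 [381 232  17  20 252] [0.7 0.3]
side 0.185 69 [301 236  22  25 474] [1.1 0.1]
side 0.115 68 [304 202  20  16 282] [1.1 0.2]
side 0.06 67 [306 175  19  16 248] [0.9 0.3]
side 0.005 67 [308 152  18  14 203] [0.7 0.2]
side -0.05 67 [309 131  17  13 181] [0.4 0.5]
side -0.105 64 [311 112  16  13 161] [0.8 0.5]
side -0.16 63 [312  95  15  11 137] [0.5 0.6]
('top',) [ 0.51794258 -0.06247818  0.14241745] 0.24759184002354978
('side',) [ 0.51710046 -0.06023131  0.14184553] 0.16060820993521116
('top', 'side') [ 0.51755674 -0.06168573  0.14251328] 0.4044902326773335
m [0.505139   0.12342721 0.129     ]
2 [ 5.22892925e-01 -3.05560555e-04  1.29000000e-01]
4 [ 0.53851638 -0.1091904   0.129     ]
6 [ 0.55413983 -0.21807524  0.129     ]
```

```bash
python3 -m handwheel '[[[0,0,0,0,5.8],[0,0,0,0,5.8],[0,0.038,0,0,0],[0,0.038,0,0,0],[0,0.038,0,0,0],[0,0.038,0,0,0],[0,0.038,-0.01,0,0],[0,0.038,-0.03,0,0],[0,0.038,-0.03,0,0],[0,0.038,-0.03,0,0],[0,0.038,-0.03,0,0],[0,0.038,-0.03,0,0]]]'; python3 -m handwheel '[[[0,0,-0.034,0,0],[0,0,-0.034,0,0],[0,0,-0.034,0,0],[0,0,-0.034,0,0],[0,0,-0.034,0,0],[0,0,-0.034,0,0],[0,0,-0.034,0,0],[0,0,-0.034,0,0],[0,0,-0.034,0,0],[0,0,-0.034,0,0],[0,0,-0.034,0,0],[0,0,-0.034,0,0]]]'
cat > c.py <<'E'
from h import *
p=np.load("p.npy"); s=get_state(); T=R.from_quat(s["tcp_rot"]); e=np.array(s["eef_pos"])
a=T.as_matrix(); print("t",s["time"],"z",e[2].round(4),"open",round(s["opening"],3),"F",np.round(s["contact_force"],1),"tilt",a[2].round(4))
print("spin deg needed",np.degrees(np.arctan2(a[1,0],a[0,0])-p[2]).round(2))
for n,y in zip(("m","2","4","6"),(.185,.06,-.05,-.16)): print(n,"tool xyz to spot",T.inv().apply(w(p,(.014,y,.125))-e).round(4))
E
python3 c.py
```

```text
time: 3.7
eef_pos: [0.5596, -0.4458, 0.1934]
tcp_rot: [0.997, 0.071, 0.0, 0.0]
contact_force: [1.1, -0.8, 0.2]
opening: 0.003
finger_force: 0.0
time: 4.7
eef_pos: [0.5, -0.0421, 0.1936]
tcp_rot: [0.997, 0.071, 0.0, 0.0]
contact_force: [0.3, 0.8, 0.7]
opening: -0.002
finger_force: 0.0
t 4.7 z 0.1936 open -0.002 F [0.3 0.8 0.7] tilt [ 6.e-04  2.e-04 -1.e+00]
spin deg needed -0.03
m tool xyz to spot [ 0.0284 -0.1631  0.0686]
2 tool xyz to spot [ 0.0285 -0.0381  0.0686]
4 tool xyz to spot [0.0285 0.0719 0.0686]
6 tool xyz to spot [0.0286 0.1819 0.0687]
```

```bash
python3 -m handwheel '[[[0,0.007,-0.0325,0,0],[0,0.007,-0.0325,0,0],[0,0.007,-0.0325,0,0],[0,0.007,-0.0325,0,0],[0,0,-0.0325,0.012,0],[0,0,0,0.018,0],[0,0,0,0.018,0],[0,0,0,0,0],[0,0,0,0,0]]]'; python3 c.py
python3 - <<'E'
from h import *
a=cv2.resize(viewer.read_camera("side")[180:330,200:400],None,fx=3,fy=3)
b=cv2.resize(viewer.read_camera("top")[210:330,130:290],None,fx=3.75,fy=3.75)
cv2.imwrite("pics/s2.png",a);cv2.imwrite("pics/t2.png",b)
E
```

```text
time: 5.45
eef_pos: [0.5044, 0.1214, 0.1446]
tcp_rot: [0.997, 0.071, -0.001, -0.0]
contact_force: [-0.1, -0.2, 0.1]
opening: -0.002
finger_force: 0.0
t 5.45 z 0.1446 open -0.002 F [-0.1 -0.2  0.1] tilt [-2.4e-03 -2.0e-04 -1.0e+00]
spin deg needed 0.0
m tool xyz to spot [ 0.0011 -0.0019  0.0196]
2 tool xyz to spot [0.0011 0.1231 0.0195]
4 tool xyz to spot [0.0011 0.2331 0.0195]
6 tool xyz to spot [0.0011 0.3431 0.0195]
```

View pics/s2.png

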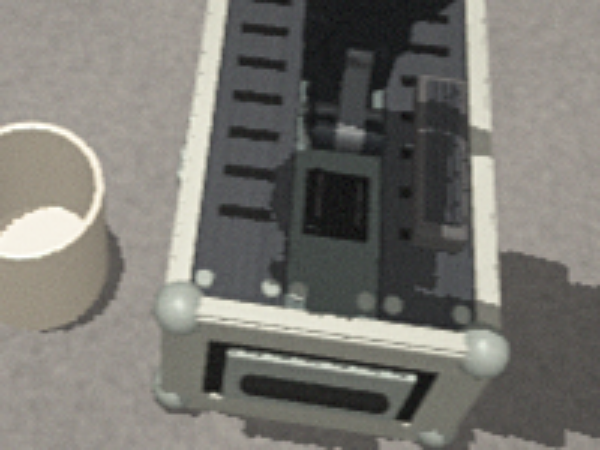

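The side crop shows the master uncovered at about (335,205) and the fingers apparently behind it at about (345,130). I check that against the projection of the TCP.

```bash
python3 - <<'E'
from h import *
s=get_state(); e=s["eef_pos"]
for c,x0,y0,k in(("side",200,180,3),("top",130,210,3.75)):
    u,v=proj(c,e); print(c,u,v,(u-x0)*k,(v-y0)*k)
    p=np.load("p.npy");u,v=proj(c,w(p,(0,.185,.125)));print((u-x0)*k,(v-y0)*k)
E
```

```text
side 303.7777066987488 237.21586857114357 311.3331200962463 171.64760571343072
335.2879119749301 201.85750808250694
top 186.0288932437216 268.63541552662593 210.108349663956 219.88280822484725
217.58924617533097 247.36474749150503
```

View pics/t2.png

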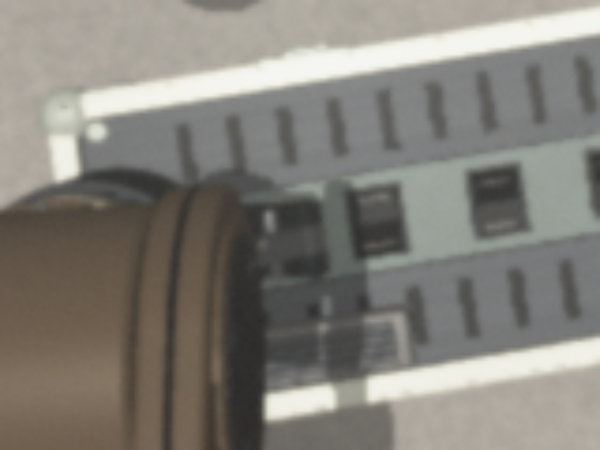

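```bash
python3 - <<'E'
from h import *
im=viewer.read_camera("side")
cv2.imwrite("pics/s3.png",cv2.resize(im[90:300,220:430],(600,600),interpolation=cv2.INTER_CUBIC))
E
```

```text
(no output)
```

View pics/s3.png

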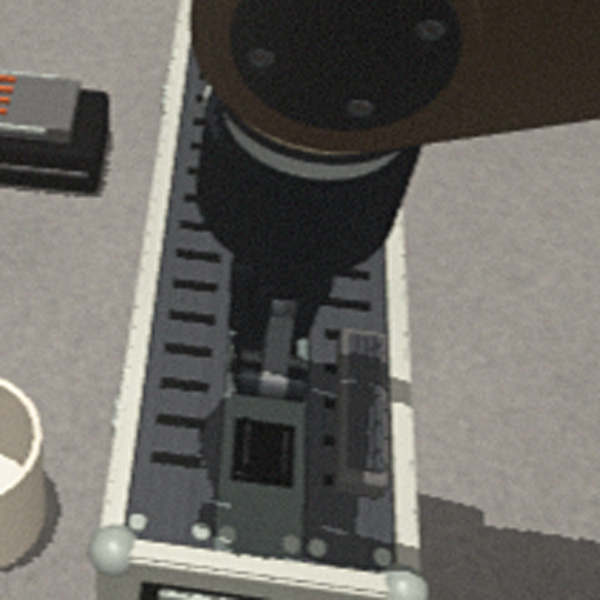

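The crop shows a grey finger strip ending at about (273,390), i.e. full picture (316,226). The projected TCP would be at (304,237), so there is a discrepancy to resolve. I draw the predicted tool axis on a brightened crop.

```bash
python3 - <<'E'
from h import *
im=viewer.read_camera("side"); s=get_state(); e=np.array(s["eef_pos"]); T=R.from_quat(s["tcp_rot"])
x0,y0,k=260,150,6
c=im[y0:y0+100,x0:x0+100].astype(float)
c=(255*(c/255)**.45).astype(np.uint8); c=cv2.resize(c,None,fx=k,fy=k,interpolation=cv2.INTER_CUBIC)
for d in (0,.019,.073,.12):
    for oy in(-.0145,.0145):
        u,v=proj("side",e+T.apply([0,oy,-d])); print(d,oy,round(u,1),round(v,1)); cv2.circle(c,(int((u-x0+.5)*k),int((v-y0+.5)*k)),3,(0,0,255) if d else (0,255,255),-1)
cv2.imwrite("pics/s4.png",c)
o,d=ray("side",(316/512,226/384))
for z in(.13,.145,.16,.175,.2): print(z,(o+d*(z-o[2])/d[2]).round(4))
b=viewer.camera_params("side"); print(b["xyz"],b["attitude"],get_state()["eef_pos"],get_state()["qpos"])
E
```

```text
0 -0.0145 303.0 245.8
0 0.0145 304.2 228.4
0.019 -0.0145 304.7 239.2
0.019 0.0145 305.8 221.4
0.073 -0.0145 310.0 217.8
0.073 0.0145 311.1 199.3
0.12 -0.0145 315.6 195.7
0.12 0.0145 316.5 176.5
0.13 [0.492  0.0865 0.13  ]
0.145 [0.4924 0.0963 0.145 ]
0.16 [0.4929 0.106  0.16  ]
0.175 [0.4933 0.1158 0.175 ]
0.2 [0.4941 0.132  0.2   ]
[0.50644935 0.39494621 0.60463141] [-0.04059369  0.3234871   0.93562627 -0.13532088] [0.50632073 0.12090922 0.14699298] [ 3.93326668e-02 -1.37067442e-02  1.99812441e+00  2.24493262e-05
  1.15434391e+00  1.46859886e+00]
```

View pics/s4.png

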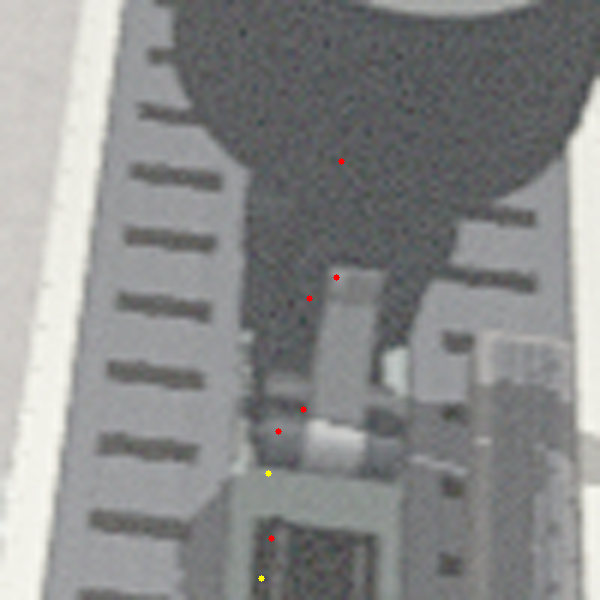

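The yellow TCP marks at (261,578) and (268,473) fall on uncovered panel and master. The visible finger ends at about (333,465), so the reported TCP and the picture disagree by a couple of cm. I move a known distance and track the visible tip to triangulate its true place.

```bash
cat > tr.py <<'E'
from h import *
import sys
im=viewer.read_camera("side"); n=sys.argv[1]; cv2.imwrite(f"pics/tr{n}.png",im)
E=np.array([(get_state()["eef_pos"],viewer.read_camera("side"))[0] for _ in range(5)])
print(n,E.mean(0).round(4),E.std(0).round(4)); np.save(f"tr{n}.npy",E.mean(0))
E
python3 tr.py 0; python3 -m handwheel '[[[0,0,0,-0.02,0],[0,0,0,-0.02,0],[0,0,0,0,0],[0,0,0,0,0],[0,0,0,0,0]]]'>/dev/null; python3 tr.py 1
python3 -m handwheel '[[[0,0.02,0,0,0],[0,0.02,0,0,0],[0,0,0,0,0],[0,0,0,0,0],[0,0,0,0,0]]]'>/dev/null; python3 tr.py 2
python3 - <<'E'
from h import *
I=[cv2.imread(f"pics/tr{i}.png") for i in range(3)]
x,y,W,H=308,214,16,14   # white tip link in full px
t=I[0][y:y+H,x:x+W]
for i in range(3):
    m=cv2.matchTemplate(I[i],t,cv2.TM_CCOEFF_NORMED); m[:, :270]=-1; m[:,370:]=-1
    _,v,_,l=cv2.minMaxLoc(m); e=np.load(f"tr{i}.npy"); print(i,round(v,2),(l[0]+W/2,l[1]+H/2),np.round(proj("side",e),1),"mid d=.05",np.round(proj("side",e+[0,0.0145,.05]),1))
v=np.hstack([cv2.resize((255*(i[140:260,265:355]/255)**.5).astype(np.uint8),None,fx=2.95,fy=4.5) for i in I]); cv2.imwrite("pics/tri.png",v[:, :])
E
```

```text
0 [0.5059 0.121  0.1464] [0.0002 0.0001 0.0003]
1 [0.5044 0.1212 0.184 ] [0.0001 0.     0.0002]
2 [0.544  0.127  0.1852] [0.0001 0.     0.0002]
0 1.0 (316.0, 221.0) [303.9 237.3] mid d=.05 [306.2 227.4]
1 0.94 (322.0, 201.0) [308.2 223.8] mid d=.05 [311.2 211.9]
2 0.93 (282.0, 196.0) [278.9 219.7] mid d=.05 [278.8 207.3]
```

View pics/tri.png

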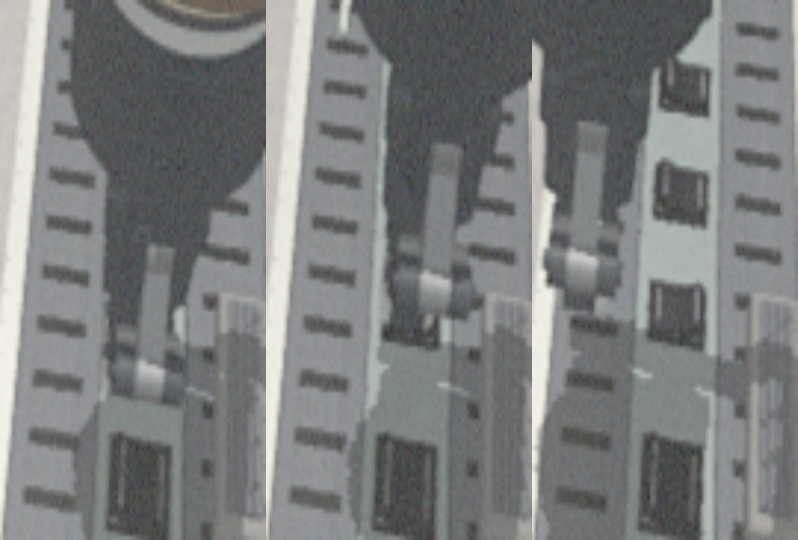

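The image motion (40 px for 40 mm against 29 px predicted at the tip) puts the white-pinned block at (321,205) at about 0.36 m depth. It is therefore the gripper's knuckle, well above the tip, and its sideways place agrees with the reported TCP. The tip height stays unclear from the pictures, so I descend by feel.

```bash
python3 -m handwheel '[[[0,-0.02,0,0.01,0],[0,-0.02,0,0.02,0],[0,0,-0.002,0.01,0],[0,0,0,0,0],[0,0,0,0,0]]]'; python3 c.py|head -3; for i in 1; do :; done; python3 -m handwheel '[[[0,0,0,0.003,0],[0,0,0,0.003,0],[0,0,0,0.002,0],[0,0,0,0,0],[0,0,0,0,0]]]'; python3 c.py|head -3
```

```text
time: 7.8
eef_pos: [0.5052, 0.1234, 0.1453]
tcp_rot: [0.997, 0.071, 0.0, -0.0]
contact_force: [0.6, -0.1, 1.6]
opening: 0.001
finger_force: 0.0
t 7.8 z 0.1453 open 0.001 F [ 0.6 -0.1  1.6] tilt [ 1.e-04 -0.e+00 -1.e+00]
spin deg needed -0.0
m tool xyz to spot [-0.     -0.0001  0.0203]
time: 8.22
eef_pos: [0.5052, 0.1233, 0.1374]
tcp_rot: [0.997, 0.071, 0.0, -0.0]
contact_force: [-0.3, -0.5, -0.4]
opening: 0.001
finger_force: 0.0
t 8.2167 z 0.1374 open 0.001 F [-0.3 -0.5 -0.4] tilt [ 0. -0. -1.]
spin deg needed -0.01
m tool xyz to spot [ 0.     -0.0002  0.0124]
```

Aligned on x/y with no contact yet. I go down in small steps.

```bash
python3 -m handwheel '[[[0,0,0,0.003,0],[0,0,0,0.002,0],[0,0,0,0,0],[0,0,0,0,0]]]'|sed -n '2p;4p'; python3 -m handwheel '[[[0,0,0,0.002,0],[0,0,0,0,0],[0,0,0,0,0]]]'|sed -n '2p;4p'; python3 -m handwheel '[[[0,0,0,0.002,0],[0,0,0,0,0],[0,0,0,0,0]]]'|sed -n '2p;4p'
```

```text
eef_pos: [0.5047, 0.1233, 0.132]
contact_force: [0.0, 0.1, 0.4]
eef_pos: [0.5048, 0.1233, 0.1302]
contact_force: [-0.1, 0.3, -0.2]
eef_pos: [0.5048, 0.1233, 0.1282]
contact_force: [-0.6, -0.1, 0.3]
```

```bash
python3 -m handwheel '[[[0,0,0,0.002,0],[0,0,0,0,0],[0,0,0,0,0]]]'|sed -n '2p;4p'; python3 -m handwheel '[[[0,0,0,0.001,0],[0,0,0,0,0],[0,0,0,0,0]]]'|sed -n '2p;4p';python3 - <<'E'
from h import *
im=viewer.read_camera("side"); cv2.imwrite("pics/tr9.png",im)
a=cv2.imread("pics/tr0.png"); t=a[214:228,308:324]
m=cv2.matchTemplate(im,t,cv2.TM_CCOEFF_NORMED); m[:,:270]=-1;m[:,370:]=-1
print(cv2.minMaxLoc(m))
for n in("master","ch6"):
  for q in viewer.look_for("side",n)[:3]: print(n,q["confidence"],np.round(np.array(q["extent"])*[512,384,512,384],1))
# side by side numeric compare around master between initial and now
b=cv2.imread("pics/side1.png")
v=np.hstack([cv2.resize((255*(x[205:275,285:345]/255)**.5).astype(np.uint8),None,fx=6.5,fy=6.5,interpolation=cv2.INTER_CUBIC) for x in(b,im)]); cv2.imwrite("pics/cmp.png",v)
E
```

```text
eef_pos: [0.5048, 0.1233, 0.1261]
contact_force: [-0.0, 0.2, -0.6]
eef_pos: [0.5048, 0.1233, 0.1253]
contact_force: [-0.7, 0.1, 0.6]
(-1.0, 0.9512506127357483, (0, 0), (306, 226))
master 0.65 [303.7 239.4  17.9  19.3]
```

View pics/cmp.png

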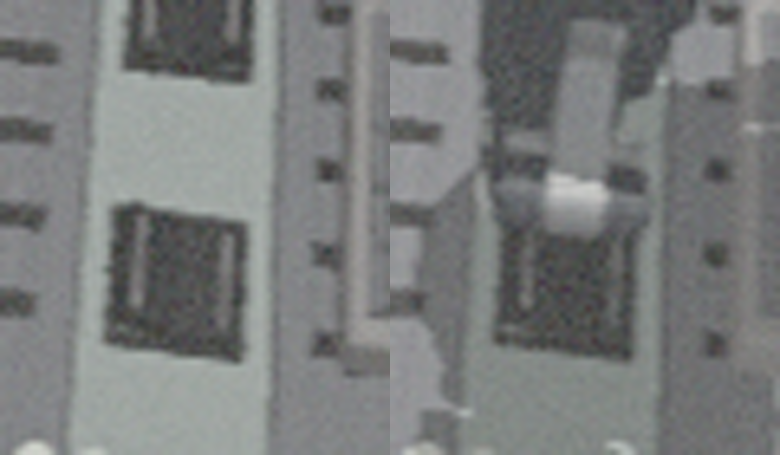

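The comparison shows the master unchanged, still off, with the knuckle at (570,205) above it. At a reported z of 0.125 there is no contact, so the real tip is higher than reported. I triangulate the knuckle numerically from the tracked frames.

```bash
python3 - <<'E'
from h import *
from scipy.optimize import least_squares
s=get_state(); T=R.from_quat(s["tcp_rot"]); np.save("tr9.npy",np.array([.5048,.1233,.1255]))
I={i:cv2.imread(f"pics/tr{i}.png") for i in(0,1,2,9)}; E={i:np.load(f"tr{i}.npy") for i in I}
for ref,(x,y,W,H) in ((0,(308,214,16,14)),(1,(312,193,20,18)),(1,(316,170,11,20))):
    t=I[ref][y:y+H,x:x+W]; U={}
    for i in I:
        m=cv2.matchTemplate(I[i],t,cv2.TM_CCOEFF_NORMED); m[:,:265]=-1;m[:,370:]=-1;m[:150]=-1
        _,v,_,l=cv2.minMaxLoc(m); a,b=l
        q=lambda p,c,n:.5*(p-n)/(p-2*c+n)
        U[i]=np.array([a+q(m[b,a-1],m[b,a],m[b,a+1])+(W-1)/2,b+q(m[b-1,a],m[b,a],m[b+1,a])+(H-1)/2])
    r=least_squares(lambda o:np.concatenate([np.array(proj("side",E[i]+T.apply(o)))-U[i] for i in I]),[0,-.05,-.1])
    print(r.x.round(4),r.fun.round(1))
print(R.from_quat(s["tcp_rot"]).as_matrix().round(3))
E
```

```text
[ 0.0002 -0.0539 -0.1286] [-0.3  0.1  0.2  0.1  0.4 -0.5 -0.3  0.2]
[ 1.000e-04 -5.260e-02 -1.254e-01] [-0.2  0.   0.2  0.2  0.1 -0.2 -0.1  0. ]
[ 0.0042 -0.0428 -0.1468] [ 0.1 -0.2  0.3  0.6 -0.5 -0.1  0.1 -0.5]
[[ 0.99   0.142  0.   ]
 [ 0.142 -0.99  -0.   ]
 [ 0.     0.    -1.   ]]
```

```bash
python3 -m handwheel '[[[0,0,0,0.003,0],[0,0,0,0.003,0],[0,0,0,0,0]]]'|sed -n '2p;4p'; python3 -m handwheel '[[[0,0,0,0.003,0],[0,0,0,0.003,0],[0,0,0,0,0]]]'|sed -n '2p;4p'
```

```text
eef_pos: [0.5043, 0.1232, 0.1184]
contact_force: [0.2, -0.3, 0.1]
eef_pos: [0.5043, 0.1232, 0.1124]
contact_force: [-0.4, -0.3, 0.3]
```

Reported z is now below the panel surface with no force, so the height offset is real. I continue.

```bash
python3 -m handwheel '[[[0,0,0,0.003,0],[0,0,0,0.003,0],[0,0,0,0,0]]]'|sed -n '2p;4p'; python3 -m handwheel '[[[0,0,0,0.002,0],[0,0,0,0.001,0],[0,0,0,0,0]]]'|sed -n '2p;4p'; python3 -m handwheel '[[[0,0,0,0.002,0],[0,0,0,0,0],[0,0,0,0,0]]]'|sed -n '2p;4p'
```

```text
eef_pos: [0.5044, 0.1232, 0.1065]
contact_force: [0.7, -0.3, -0.5]
eef_pos: [0.5047, 0.1233, 0.1041]
contact_force: [1.1, -0.3, 0.5]
eef_pos: [0.5048, 0.1233, 0.1022]
contact_force: [0.7, 0.3, 0.4]
```

```bash
python3 -m handwheel '[[[0,0,0,0.002,0],[0,0,0,0,0],[0,0,0,0,0]]]'|sed -n '2p;4p'; python3 -m handwheel '[[[0,0,0,0.002,0],[0,0,0,0,0],[0,0,0,0,0]]]'|sed -n '2p;4p'
```

```text
eef_pos: [0.5048, 0.1232, 0.1002]
contact_force: [-0.1, 0.4, -0.3]
eef_pos: [0.5048, 0.1233, 0.0982]
contact_force: [0.1, -0.1, 0.6]
```

```bash
python3 -m handwheel '[[[0,0,0,0.002,0],[0,0,0,0,0],[0,0,0,0,0]]]'|sed -n '2p;4p'; python3 -m handwheel '[[[0,0,0,0.002,0],[0,0,0,0,0],[0,0,0,0,0]]]'|sed -n '2p;4p'
```

```text
eef_pos: [0.5047, 0.1233, 0.0961]
contact_force: [-0.4, -0.2, 0.3]
eef_pos: [0.5048, 0.1233, 0.0942]
contact_force: [1.4, 1.3, 0.7]
```

```bash
python3 -m handwheel '[[[0,0,0,0.002,0],[0,0,0,0,0],[0,0,0,0,0]]]'|sed -n '2p;4p'
```

```text
eef_pos: [0.5049, 0.1233, 0.0923]
contact_force: [-0.5, 0.3, -0.4]
```

```bash
python3 -m handwheel '[[[0,0,0,0.002,0],[0,0,0,0,0],[0,0,0,0,0]]]'|sed -n '2p;4p'
```

```text
eef_pos: [0.5054, 0.1233, 0.0906]
contact_force: [1.2, 0.5, 1.3]
```

```bash
python3 -m handwheel '[[[0,0,0,0.001,0],[0,0,0,0,0],[0,0,0,0,0]]]'|sed -n '1,2p;4p'
```

```text
time: 12.7
eef_pos: [0.5044, 0.1232, 0.0889]
contact_force: [0.8, 0.3, 0.4]
```

```bash
python3 -m handwheel '[[[0,0,0,0.0015,0],[0,0,0,0,0],[0,0,0,0,0]]]'|sed -n '2p;4p'
```

```text
eef_pos: [0.5045, 0.1232, 0.0874]
contact_force: [0.5, 0.2, -0.1]
```

```bash
python3 -m handwheel '[[[0,0,0,0.0015,0],[0,0,0,0,0],[0,0,0,0,0]]]'|sed -n '2p;4p'
```

```text
eef_pos: [0.5048, 0.1233, 0.0868]
contact_force: [-2.4, -0.9, 4.4]
```

Contact at a reported z of about 0.0875, so the offset is about 42 mm. I press on through the snap.

```bash
python3 -m handwheel '[[[0,0,0,0.001,0],[0,0,0,0,0],[0,0,0,0,0]]]'|sed -n '2p;4p'
```

```text
eef_pos: [0.5049, 0.1232, 0.0863]
contact_force: [-3.0, 0.3, 7.7]
```

```bash
python3 -m handwheel '[[[0,0,0,0.001,0],[0,0,0,0,0],[0,0,0,0,0]]]'|sed -n '2p;4p'
```

```text
eef_pos: [0.5049, 0.1233, 0.086]
contact_force: [-4.0, 0.4, 10.8]
```

The force pattern fits a snap: a touch at about 0.091, release, then a firm stop at about 0.087 at 8 N/mm, with an offset of 38 mm as triangulated. I lift, go over to rocker 2 and check the master numerically.

```bash
python3 -m handwheel '[[[0,0,0,-0.015,0],[0,0,0,-0.02,0],[0,0,0.03,0,0],[0,0,0.035,0,0],[0,0,0.035,0,0],[0,0,0.025,0,0],[0,0,0,0,0],[0,0,0,0,0]]]'|sed -n '1,2p;4p'; sed -i 's/,\.125))/,.087))/' c.py; python3 c.py
python3 - <<'E'
from h import *
im=viewer.read_camera("side"); cv2.imwrite("pics/a1.png",im)
b=cv2.imread("pics/side1.png")
np.set_printoptions(linewidth=200)
for n,x in(("before",b),("now",im)):
    print(n); print(x[232:264:2,297:328].max(2))
print("ch1 (on) then ch2 (off), before"); print(b[200:220:2,300:328].max(2)); print(b[173:193:2,302:328].max(2))
for n in("master_far","master_hinge"):
    for q in viewer.pinpoint("side",n)[:2]: print(n,q["confidence"],np.array(q["xy"])*[512,384])
E
```

```text
time: 14.37
eef_pos: [0.5227, -0.0015, 0.1189]
contact_force: [-0.9, 1.0, -0.6]
t 14.3667 z 0.1189 open -0.001 F [-0.9  1.  -0.6] tilt [ 1.e-04 -4.e-04 -1.e+00]
spin deg needed -0.17
m tool xyz to spot [-0.     -0.1261  0.0319]
2 tool xyz to spot [ 0.0003 -0.0011  0.0319]
4 tool xyz to spot [0.0007 0.1089 0.0319]
6 tool xyz to spot [0.001  0.2189 0.0318]
before
[[ 59  77 103 109 109 115 110 110 110 110 108 110 109 110 110 107 109 110 105 111 112 116 111 108 110 107 111 112 111 100  66]
 [ 59  80 112 115 111 109 120 110 111 113 111 109 110 106 109 115 107 108 106 107 110 108 110 105 111 105 110 111 111  87  56]
 [ 59  74 113 112 101  78  59  56  39  40  73  99 115 115 115 109 111 116 110 113 112 110 111 105 114 108 104 107 106  83  59]
 [ 64  78 111 113  90  44  23  19  27  50  49  23  25  17  29  32  35  41  46  48  48  62  79  89  92 105 112 117 114  91  62]
 [ 71  91 110 108  93  51  23  23  30  52  54  32  17  30  22  29  31  31  21  26  35  26  31  25  27  34  85 115 114  90  59]
 [ 74  96 114 110  82  31  22  24  36  50  34  20  23  24  27  21  26  36  30  32  22  34  47  58  27
[... 4961 characters left out ...]
0  44  19  22  45  55  34  27  27  21  26  24  28  30  25  26  55  53  25  40  82 111 103]
 [ 82 100 110  86  47  23  19  23  26  26  22  21  27  28  26  31  28  28  29  49  45  21  50  92 108  97]
 [ 82 111 111  85  34  24  25  21  24  27  29  21  22  24  26  27  23  26  31  50  46  24  42  85 109  95]
 [ 85 110 110  79  33  20  23  23  19  21  25  20  24  25  27  19  24  22  20  23  19  21  61  94 107  95]
 [ 94 110 110 109 101 100 103 102  83  53  65  66  51  35  29  32  26  24  21  28  23  25  62  96 104  89]
 [ 88 103 108 101 107 104 109 107 107 109 106 108 107 108 106 108 110 103 108 106 100 101 101 109 110  91]]
master_far 0.63 [300.9024 249.216 ]
master_hinge 0.72 [310.5792 245.184 ]
```

The pixel block shows that the master tipped: its far corner at (303–307,236) dropped and the near corner rose, like rocker 1. Now rocker 2.

```bash
python3 -m handwheel '[[[0,0,-0.001,0.012,0],[0,0,0,0.012,0],[0,0,0,0.003,0],[0,0,0,0.002,0],[0,0,0,0.002,0],[0,0,0,0.001,0],[0,0,0,0.001,0],[0,0,0,0,0],[0,0,0,0,0]]]'|sed -n '1,2p;4p'
```

```text
time: 15.27
eef_pos: [0.5221, 0.0008, 0.0868]
contact_force: [-1.9, 1.5, 4.2]
```

Same signature (firm stop, about 4 N). I press slightly more, then go over to rocker 4.

```bash
cat > chk.py <<'E'
from h import *
import sys
# tell on/off: stripe template shift; compare far-edge outline with the first picture
p=np.load("p.npy"); im=viewer.read_camera("side"); b=cv2.imread("pics/side1.png")
for n,y in (("m",.185),("1",.115),("2",.06),("3",.005),("4",-.05),("5",-.105),("6",-.16)):
    def e(x,dx):
        u,v=proj("side",w(p,(dx,y,.125))); u=int(round(u));v=int(round(v))
        return x[v-18:v+16,u-18:u+16].max(2).astype(float)
    A,B=e(b,0),e(im,0); A=A/np.percentile(A,80);B=B/np.percentile(B,80)
    print(n,"diff",np.abs(cv2.GaussianBlur(A-B,(3,3),0))[8:30,6:28].mean().round(3))
E
python3 -m handwheel '[[[0,0,0,0.0005,0],[0,0,0,0,0],[0,0,0,-0.016,0],[0,0,0,-0.02,0],[0,0,0.035,0,0],[0,0,0.04,0,0],[0,0,0.035,0,0],[0,0,0,0,0],[0,0,0,0,0]]]'|sed -n '1,2p;4p'; python3 c.py|tail -3
python3 chk.py;python3 - <<'E'
from h import *
np.set_printoptions(linewidth=200)
print(viewer.read_camera("side")[173:193:2,302:328].max(2))
E
```

```text
time: 16.02
eef_pos: [0.5383, -0.1102, 0.1215]
contact_force: [-0.2, 0.1, 0.1]
2 tool xyz to spot [-1.00e-04 -1.11e-01  3.45e-02]
4 tool xyz to spot [ 0.0003 -0.001   0.0345]
6 tool xyz to spot [0.0007 0.109  0.0346]
m diff 0.04
1 diff 0.009
2 diff 0.031
3 diff 0.169
4 diff 0.051
5 diff 0.26
6 diff 0.387
[[ 58  85 109 112 112 107 111 113 110 113 108 111 112 102 109 109 111 111 113 103 107 104 109 111 109 108]
 [ 64  87 118 111 111 114 114 112 112 111 108 110 110 108 115 116 109 112 114 107 113 112 115 106 108 111]
 [ 80  99 115 114  81  29  24  31  37  36  33  39  41  49  46  57  44  41  37  37  35  47  87 111 109  97]
 [ 74 103 120 100  62  28  33  51  46  31  28  27  30  30  27  30  26  24  23  57  55  22  34  85 116 101]
 [ 86 111 118  92  43  25  31  44  47  31  29  30  25  19  26  24  23  28  28  52  58  21  40  93 114 100]
 [ 83 113 111  95  47  24  42  46  41  24  26  30  30  27  22  32  27  32  37  53  51  26  41  96 115 102]
 [ 85 110 114  87  38  25  25  27  30  26  25  30  28  23  28  23  28  31  24  28  25  24  41  83 111  97]
 [ 91 110 113  82  36  21  22  23  24  22  26  24  26  33  25  20  22  23  25  22  23  24  60  99 115  97]
 [ 96 114 119 113 112 111 112 111  88  56  69  68  47  35  33  32  28  18  24  24  19  20  65 104 109  89]
 [ 89 119 111 112 112 115 115 109 117 113 110 110 116 114 116 114 115 108 111 112 110 108 109 109 108  85]]
```

Rocker 2 is on (far corner dropped, near corner raised) and rocker 1 is unchanged. Next come rocker 4 and then rocker 6.

```bash
python3 -m handwheel '[[[0,0,-0.001,0.013,0],[0,0,0,0.013,0],[0,0,0,0.003,0],[0,0,0,0.002,0],[0,0,0,0.002,0],[0,0,0,0.001,0],[0,0,0,0.001,0],[0,0,0,0,0],[0,0,0,0,0]]]'|sed -n '1,2p;4p'
```

```text
time: 16.87
eef_pos: [0.5381, -0.1075, 0.0871]
contact_force: [0.3, 0.4, 0.7]
```

```bash
python3 -m handwheel '[[[0,0,0,0.001,0],[0,0,0,0,0],[0,0,0,0,0]]]'|sed -n '1,2p;4p'
```

```text
time: 17.12
eef_pos: [0.5382, -0.1075, 0.0867]
contact_force: [-3.5, 0.9, 4.7]
```

```bash
python3 -m handwheel '[[[0,0,0,-0.016,0],[0,0,0,-0.02,0],[0,0,0.035,0,0],[0,0,0.04,0,0],[0,0,0.037,0,0],[0,0,0,0,0],[0,0,0,0,0]]]'|sed -n '1,2p;4p'; python3 c.py|tail -3
python3 chk.py;python3 - <<'E'
from h import *
np.set_printoptions(linewidth=200)
print(cv2.imread("pics/side1.png")[129:147:2,304:330].max(2));print(viewer.read_camera("side")[129:147:2,304:330].max(2))
E
```

```text
time: 17.7
eef_pos: [0.5538, -0.2202, 0.1214]
contact_force: [1.1, 0.7, -0.4]
2 tool xyz to spot [-1.000e-04 -2.221e-01  3.440e-02]
4 tool xyz to spot [ 0.0002 -0.1121  0.0344]
6 tool xyz to spot [ 0.0006 -0.0021  0.0344]
m diff 0.039
1 diff 0.01
2 diff 0.033
3 diff 0.01
4 diff 0.035
5 diff 0.186
6 diff 0.067
[[ 69  65  74  99 108 108 104 103 104 108 101 103 101 105 101 106 100 106 100 103 101 102 105 101 105  73]
 [ 67  64  83 107 108 106  96  61  33  44  69  99 105 107 109 105 108 104 106 105 105 102 107 107 107  78]
 [ 68  66  83 111 102  79  29  16  36  45  26  18  28  41  45  53  53  57  75  81  87  91 107 106  97  64]
 [ 61  61  71 109 113  80  29  24  47  51  29  26  20  28  25  18  21  24  29  37  42  32  74 107  99  64]
 [ 76  71  91 111  85  41  20  20  36  33  26  27  26  28  28  27  25  28  33  45  45  29  77 108 100  64]
 [ 66  76  89 111  94  65  25  26  20  22  26  22  26  26  27  28  18  29  39  44  33  37  85 110  96  70]
 [ 66  68  96 104  82  30  24  22  29  21  17  24  22  22  29  25  17  20  24  19  16  34  76 112  98  73]
 [ 61  81 105 114 107 106 107 109 103 10
[... 438 characters left out ...]
  38  42  40  37  33  33  31  37  39  76 110 107 103  70]
 [ 70  63  80 108 117  81  21  32  44  39  28  33  22  26  24  28  26  23  37  33  32  31  82 113 100  70]
 [ 72  73  95 115  92  44  16  34  49  37  27  28  29  32  30  29  31  21  43  47  27  25  82 115 103  68]
 [ 74  77  97 115 105  63  27  28  27  24  27  27  30  28  30  24  31  22  26  26  20  34  85 117 100  66]
 [ 63  73  98 112  86  44  18  19  19  26  28  18  24  21  20  19  19  26  34  38  31  22  80 115 100  73]
 [ 61  81 110 111 108 105 109 110 110 112 113  88  55  66  73  47  36  35  31  24  20  47  92 114  95  80]
 [ 67  86 116 110 110 112 109 111 107 112 115 112 112 109 106 109 110 116 110 108 106 111 109 106  87  70]]
```

Rocker 4 is on, and rockers 1 and 3 are unchanged. Last is rocker 6.

```bash
python3 -m handwheel '[[[0,0.0005,-0.002,0.013,0],[0,0,0,0.013,0],[0,0,0,0.003,0],[0,0,0,0.002,0],[0,0,0,0.002,0],[0,0,0,0.001,0],[0,0,0,0.001,0],[0,0,0,0,0],[0,0,0,0,0]]]'|sed -n '1,2p;4p'
```

```text
time: 18.55
eef_pos: [0.5543, -0.2164, 0.0871]
contact_force: [0.0, 1.6, 1.1]
```

```bash
python3 -m handwheel '[[[0,0,0,0.0008,0],[0,0,0,0,0],[0,0,0,0,0]]]'|sed -n '1,2p;4p'
```

```text
time: 18.8
eef_pos: [0.5543, -0.2164, 0.0868]
contact_force: [-1.6, 0.4, 4.4]
```

```bash
python3 -m handwheel '[[[0,0,0,-0.016,0],[0,0,0,-0.03,0],[0,0,0,-0.03,0],[0,0,0.04,0,0],[0,0,0.04,0,0],[0,0,0.04,0,0],[0,0,0.04,0,0],[0,0,0.04,0,0],[0,0,0.04,0,0],[0,0,0,0,0],[0,0,0,0,0]]]'|sed -n '1,2p;4p'
python3 chk.py;python3 - <<'E'
from h import *
np.set_printoptions(linewidth=200)
im=viewer.read_camera("side");b=cv2.imread("pics/side1.png")
for r in((110,127),(93,109)):
    for x in(b,im): print(x[r[0]:r[1]:2,306:332].max(2))
Z=dict(screwdriver=.12,hexset=.12,battery=0,mug=0)
for n,z in Z.items():
    for q in viewer.pinpoint("side",n)[:1]: print(n,at_z("side",q["xy"],z).round(3))
E
```

```text
time: 19.72
eef_pos: [0.5872, -0.456, 0.1598]
contact_force: [-0.2, 0.4, -0.8]
m diff 0.039
1 diff 0.01
2 diff 0.031
3 diff 0.01
4 diff 0.035
5 diff 0.01
6 diff 0.032
[[ 71  62  77  99 100  99 101 105  99 103 102  99  99  98 105  96 103  96 101 102  98 102  93  89  67  68]
 [ 65  64  89  99 107 104  78  43  46  72  90 103  99 104  97 103 100  98  99 105 102 106 103  80  56  73]
 [ 69  79  87  97  86  45  16  26  40  33  26  26  35  40  43  50  43  55  72  80  83  95  95  76  55  71]
 [ 65  70  93 104  77  28  27  35  44  33  33  28  25  20  30  25  29  35  45  29  33  77 102  78  59  63]
 [ 63  79 102 103  75  39  22  19  25  27  27  26  35  26  31  26  28  40  48  29  56  94 107  76  54  69]
 [ 63  82 105 106  77  34  37  38  28  13  23  17  28  29  24  21  24  34  26  22  35  85 104  82  62  67]
 [ 63  84 105 104  73  36  31  30  28  26  28  22  26  23  27  21  22  23  21  24  52  93 102  85  64  70]
 [ 65  86  99 102 101 107 108 101 103 104  99 101 103 105  94 106 102  98  76  49  75 104 105  79  52  69]
 [ 71  83 105 103 105 100  97  99 101 107 104 106 105 106  96  96  98 105  99
[... 2125 characters left out ...]
30  24  23  23  50  53  41  79  98  94  74  68]
 [ 69  71  68  87 105  79  36  24  45  40  29  25  35  29  32  26  26  25  54  46  24  72 100  93  71  65]
 [ 73  70  72  96 104  78  38  21  31  39  27  32  31  32  26  29  32  29  26  25  32  74 113  87  65  72]
 [ 68  66  61  92 104  72  31  19  21  23  26  21  25  26  25  26  21  26  33  27  28  75 105  86  63  71]
 [ 71  61  79 103 103 101 106  98  82  77  90  70  56  46  42  37  35  32  35  24  39  77 102  85  64  72]
 [ 76  61  81 104 101 102 102  99 100  99 107 102 100 107 103 107 105 101 101 105 108 105 101  80  65  64]]
screwdriver [ 0.57  -0.139  0.12 ]
hexset [0.447 0.085 0.12 ]
battery [ 0.716 -0.162  0.   ]
mug [0.651 0.14  0.   ]
```

Master, 2, 4 and 6 changed; 1, 3 and 5 are unchanged (difference 0.01). The loose objects are where they were and the arm is clear.

```bash
python3 -c "
from plant import sign_off; print(sign_off())"
```

```text
the job is handed in; nothing more can be done
None
```

I switched on the master, player (2), mixer (4) and power amplifier (6) in that order, the camera check shows rockers 1, 3 and 5 and the loose objects as they were, and I handed the job in with the arm clear at about 20 s.

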